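# Clamp the tube block into the cooling dock

## Task

Clamp the aluminium tube block into the cooling dock with its draw latch: take the wire loop by its black grip, hook its cross-bar over the block's keeper and draw it back under the keeper's lip, then swing the steel lever over and press it flat past centre, so that the latch pulls the block home against the two rubber bumpers. Let the latch do the pulling (do not shove the block), and finish by bearing down on the flat lever with about 15 N for a moment, never pushing it with more than 25 N (its rubber thumb pad is screwed to a different height each time, so feel for it). Leave everything else on the bench where it stands and let go of the latch at the end.

Things in the scene. Friction and masses are not known exactly. Their poses are not given: they have to be found in the camera images.
- dock: grey cooling dock, immovable: plate 295 x 190 x 18 mm. Origin on the bench under the lever's hinge pin; x level, from the latch towards the tube block, z up. Two rubber bumpers (y = +-34 to +-62 mm, 52 mm over the bench) face the block at x = 31 mm; 12 mm rails beside the block. A steel rest 30 mm wide (x -70 to 0, 38 mm over the bench) lies under the flat lever.
- hinge_pin (a point): hinge pin of the latch lever (axis along the dock's y), fixed to the dock 48 mm over the bench. Its axes turn with the lever.
- lever (a joint): lever angle, rad: 0 = flat on its stop (handle level, pointing to the dock's -x), grows as the handle swings up and over towards the block; pi/2 = upright, 2.6 = limit. Starts at 2.0 to 2.3. Friction (0.06 N m) holds it where left. Loop hooked: slack to about 1, then up to 5 to 10 N on its pad; past centre (0.14) the sprung loop snaps it flat.
- handle: the lever's steel handle: flat bar 24 mm wide (y), 5 mm thick, reaching 60 mm from the hinge pin. Origin on the pin, the bar runs along its own -x. Its +z face looks up when flat, to the block when upright: push on that face, on its thumb pad, to close. The pad: a 22 x 22 x 6 mm rubber square on a screw stem, 38 to 60 mm from the pin; its top stands 4 to 16 mm over the face, screwed to a different height each time and not measured: feel for it.
- handle_tip (a point): middle of the free end edge of the handle, on the face that is pushed, 60 mm from the hinge pin.
- loop_pin (a point): pin on the lever (along y), 22 mm from the hinge pin, on which the wire loop hinges; seen from the hinge pin it lies 8 degrees ahead of the handle on the closing side (at lever = 0: 21.8 mm behind and 3 mm below the hinge pin). Light friction (0.022 N m) keeps the loop at its angle to the lever, so turning the lever to close carries an unhooked loop up with it.
- bar (a point): middle of the cross-bar at the free end of the U-shaped wire loop: round, 6 mm thick, 38 mm long (y), 64 mm from loop_pin. Axes are the loop's: x from loop_pin to the bar; 5 mm wires at y = +-19 mm join them. Sprung: stretches along x 1 mm per 15 N. At the start the loop points to the block and up, 0.3 to 0.85 rad over level.
- fin (a point): centre of the black grip on the tab beyond the bar: 10 mm thick (y), 18 mm long, 38 mm tall, bent back 22 degrees so that it is nearly upright with the bar behind the keeper. In the loop's axes 10 mm past the bar (74 mm from loop_pin) and 28 mm above it. Pinch it from above across its thickness; it may turn between the fingers as the loop swings.
- keeper (a point): seat of the bar's axis at the block's keeper, 47.5 mm over the bench; axes as the dock's. The keeper is a steel hook 14 mm wide (y): post at x = -9 to -3 mm from here, lip over x = -9 to +3 mm, 5.5 to 9.5 mm above. So bring the bar down at x over +6 mm to rest on the shelf (3 mm below here), then draw it back to x = 0, under the lip.
- block: loose aluminium tube block, 0.6 to 1.0 kg, 165 x 130 mm, sliding between the dock's rails. Origin on its underside, 29.5 mm below the keeper point; x as the dock's. A flat shelf 26.5 mm high runs from its front face (x = -15 mm) to x = 68 mm, then the 50 mm high body, caps to 67 mm. Home, at the bumpers, its x is 46 mm in the dock's frame; it starts 2 to 8 mm farther out.
- tip_box: bystander: pipette-tip box, 85 x 120 x 70 mm; origin at its underside; not to be moved
- well_plate: bystander: flat white well plate, 86 x 128 x 14 mm; origin at its underside; not to be moved
- reagent: bystander: amber bottle, 52 dia x 100 mm; origin at its underside; not to be moved
- beaker: bystander: clear cup, 70 dia x 85 mm; origin at its underside; not to be moved
- tube_a: bystander: small capped tube standing on the dock plate beside the lever, 19 dia x 42 mm; origin at its underside; not to be moved
- spare_cap: bystander: spare screw cap lying on the dock plate beside the lever, 28 dia x 14 mm; origin at its underside; not to be moved
- tube_rack: bystander: small blue tube rack, 100 x 50 x 75 mm; origin at its underside; not to be moved
There are look-alikes about, which are no part of the job. What is shaped like the block but red is not meant.

How it is judged:
By the outcome, as a careful person would: the job done as asked, in the order asked, and still so for the second after the job is handed in, with the robot touching nothing.
It also fails if it takes over 64 s, if anything falls off the work surface, if the arm or the gripper's body presses on something with over 40 N, if the wrist force passes 120 N, or if a joint passes its speed limit or range.

## Robot

A 6-joint arm with a two-finger parallel gripper is mounted at the origin on the work surface. World frame = base frame: x ahead of the robot, y to its left, z up, the work surface at z = 0. Lengths are in mm, angles in rad, forces in N, time in s.
With the tool pointing down it reaches from about 400 to 925 mm from the base axis. Payload 12.5 kg.
Tool frame: the origin (TCP) lies midway between the tips of the shut fingers; the grasp point (between the pads) lies env.grasp_offset behind it (env.grasp_offset is the distance from the TCP to the grasp point, in mm); x points along the fingers, y is the direction in which the jaws open and shut, and the axes are right-handed (so a half turn about x gives the same grasp; the last joint's range is limited). The gripper opens to 95 mm and grips with 3 to 60 N. Pads are 20 mm wide; open, the fingers measure 119 mm over their backs; the gripper's body (75 mm by 180 mm) begins 59 mm behind the grasp point.
Start: joints at [-1.248, 0.491, 1.559, -0, 1.092, -0.106], TCP at [259.886, -568.424, 214.661] pointing down, gripper open.
Joint ranges: [-3.1, 3.1], [-0.84, 2.19], [0.05, 2.79], [-1.13, 4.28], [0.06, 2.93], [-2.69, 2.69]. Speed limits (rad/s): [2.22, 2.22, 2.79, 3.14, 3.14, 3.14].

## Interface

Orientations are given as [roll, pitch, yaw] about the fixed x, y, z axes, in that order (R = Rz(yaw) Ry(pitch) Rx(roll)).
In Python, from cell import env gives the robot as it stands.
- The arm moves only by the tool apply_moves, never from a script. Its arguments are lists of equal length, an entry for each row: "offset": the shift along the world's x, y, z in units of 25 mm (1.0 is 25 mm), a list of three; "yaw": the turn about the world's z in units of 6 degrees (1.0 is 6 degrees); "jaw": the closure, from -1 (fully open) to 1 (shut), so that 0 is half open. A call has 1 to 20 rows; each row is the pose to reach, as a shift and turn from the pose measured when the call began; what a row does not reach only later rows make up. A row lasts 1/8 s, in which the tool goes at most 62.5 mm and 10.7 degrees, less where a joint would pass 70% of its speed; a pose out of reach is approached as far as the arm can. A call with a gripper value outside its range is refused whole. The fingers move at their own pace and stop on an object; the grip force is fixed at half the most. Time passes only in rows, so rows that repeat a pose let the fingers close. It gives the time, the measured TCP pose, the force and the opening at its end, in the units of the state.
- env.state(): the state, without advancing time (a new reading comes with each control period).
- env.read_camera(name): name is "side" or "top"; returns a dict with "frame" (400x640x3 uint8, red, green, blue), "fx", "fy", "cx", "cy" (pixels), "xyz" and "rotation" of the camera in the world. Camera axes: x right, y down, z forward; pixel columns grow to the right and rows downward; lengths in mm; the calibration is good to about 2 mm. A picture is of the moment at which its call begins. There is no depth.
- env.job_done(): hands the job in, once; it reports no verdict.
The state is a dict: "t": time; "joints": joint angles; "qvel": joint speeds; "tau": joint torques, N m; "eef_pos": TCP position; "tcp_rot": TCP orientation; "ft_force": force on the tool from outside, world axes, zero at the start; "moment": the same for the moment, N m; "opening": opening from 0.0 (shut) to 1.0 (fully open).
Only numpy, scipy, OpenCV 4.12 (cv2) and the standard library are available. Lean on these libraries where they do the work, as an engineer would, in place of code of your own. Each camera call takes 0.05 s, during which the arm holds its last target.

## Working session

There is one attempt and no reset: what is moved stays moved. The work goes in short steps, Python scripts to look and compute and a tool call to move; the robot and the scene stay as the last step left them, time stands still between calls to the robot, and variables do not carry over. Pictures are saved under pics/ and viewed, and the job is handed in when it is done.

Besides the shell and the picture viewer there is one more tool, called by a JSON object that holds its "method" and its "body". apply_moves: Moves the arm, as the interface text tells. Its arguments: {"type":"object","properties":{"offset":{"type":"array"},"yaw":{"type":"array"},"jaw":{"type":"array"}},"required":["offset","yaw","jaw"]}

```bash
ls; mkdir -p pics; python3 - <<'E'
from cell import env
import cv2,numpy as np
s=env.state();print(s, env.grasp_offset)
for n in("side","top"):
    c=env.read_camera(n);print(n,c["fx"],c["fy"],c["cx"],c["cy"],c["xyz"],c["rotation"])
    cv2.imwrite(f"pics/{n}0.png",c["frame"][:,:,::-1])
E
```

```text
pics
{'t': 0.0, 'joints': array([-1.24761517e+00,  4.91562748e-01,  1.55944372e+00, -4.78868012e-05,
        1.09170520e+00, -1.05623742e-01]), 'qvel': array([ 0.00026349, -0.00267039, -0.00021089,  0.00087055,  0.00036619,
       -0.00021168]), 'tau': array([ 1.32789346e-04, -6.12635636e+01, -2.58184683e+01,  6.92254887e-02,
        4.82041959e-02, -2.83313716e-05]), 'eef_pos': array([ 259.78388266, -568.18367725,  214.06174506]), 'tcp_rot': array([-1.63848449,  1.56967651,  1.93193516]), 'ft_force': array([0.21489267, 0.68017522, 0.0512535 ]), 'moment': array([ 0.01444018, -0.00613213, -0.00345768]), 'opening': 0.9996345501222684} 18.8
side 403.0780030466795 403.0780030466795 320.1363434756982 200.80223635425972 [110.008667   675.36642425 673.97352632] [-2.22471214  0.01965564 -2.62990033]
top 428.5700574790441 428.5700574790441 315.3962691104881 206.89581044221222 [ 251.91319222  -22.52808671 1336.50086506] [-2.95037853e+00 -2.39126628e-03 -1.56933040e+00]
```

View pics/side0.png

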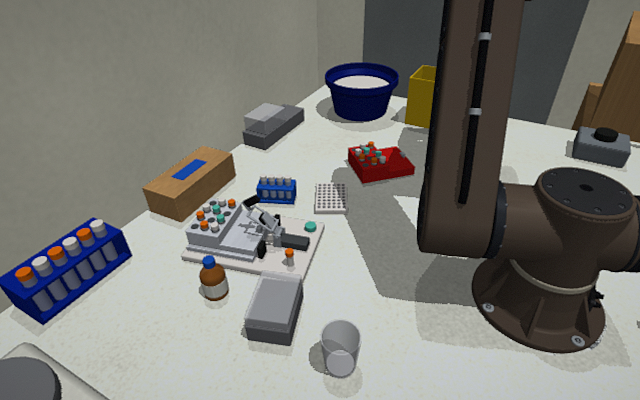

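View pics/top0.png

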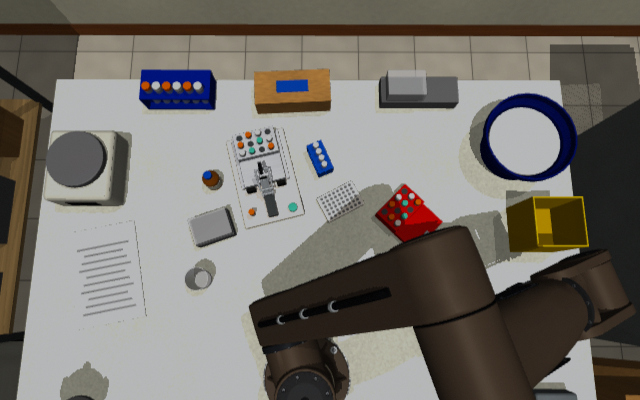

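The top view shows the dock at about (267,175) and the side view at about (255,235). I'll enlarge both.

```bash
cat > h.py <<'E'
import numpy as np,cv2
from scipy.spatial.transform import Rotation as Ro
def cam(c):
    return np.array([[c["fx"],0,c["cx"]],[0,c["fy"],c["cy"]],[0,0,1]]),Ro.from_euler('xyz',c["rotation"]).as_matrix(),np.array(c["xyz"])
def ray(c,u,v):
    K,R,t=cam(c);d=R@np.linalg.inv(K)@np.array([u,v,1.]);return t,d/np.linalg.norm(d)
def onz(c,u,v,z):
    t,d=ray(c,u,v);return t+d*(z-t[2])/d[2]
def proj(c,p):
    K,R,t=cam(c);q=(np.atleast_2d(p)-t)@R;q=q@K.T;return q[:,:2]/q[:,2:]
def tri(c1,p1,c2,p2):
    a,d=ray(c1,*p1);b,e=ray(c2,*p2)
    A=np.stack([d,-e],1);s=np.linalg.lstsq(A,b-a,rcond=None)[0]
    x=a+d*s[0];y=b+e*s[1];return (x+y)/2,np.linalg.norm(x-y)
def crop(c,u0,v0,u1,v1,k,name):
    f=c["frame"][v0:v1,u0:u1,::-1];f=cv2.resize(f,None,fx=k,fy=k,interpolation=cv2.INTER_CUBIC)
    cv2.imwrite(name,f)
E
python3 - <<'E'
from cell import env
from h import *
c=env.read_camera("top");crop(c,220,118,320,232,5,"pics/t1.png")
c=env.read_camera("side");crop(c,175,180,335,280,5,"pics/s1.png")
E
```

```text
(no output)
```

View pics/t1.png

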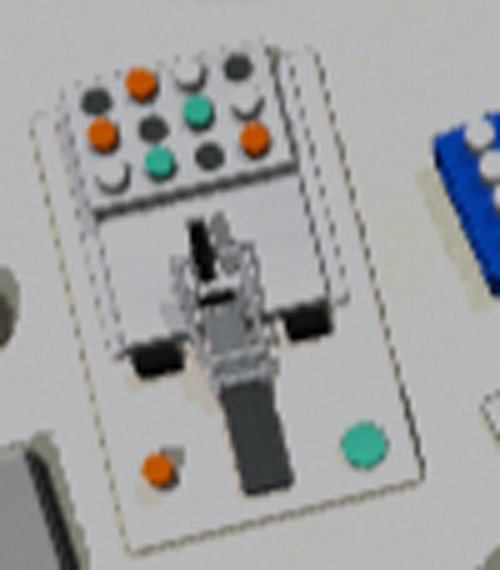

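View pics/s1.png

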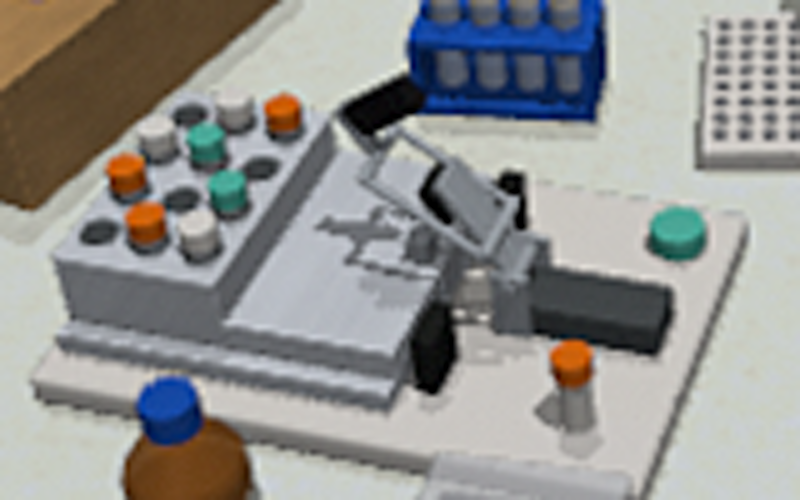

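Dock corners (plate top, z=18) in the top crop lie near (32,118), (133,553), (424,480) and (315,50). The rest's far end is at about (243–292,490). I'll measure the dock frame from these.

```bash
python3 - <<'E'
from cell import env
from h import *
np.set_printoptions(precision=1,suppress=True)
c=env.read_camera("top");s=env.read_camera("side")
T=lambda x,y:((x+.5)/5-.5+220,(y+.5)/5-.5+118)
S=lambda x,y:((x+.5)/5-.5+175,(y+.5)/5-.5+180)
P=[onz(c,*T(*p),18) for p in[(32,118),(133,553),(424,480),(315,50)]]
for p in P:print(p)
for i in range(4):
    d=P[(i+1)%4]-P[i];print(np.linalg.norm(d),np.arctan2(d[1],d[0]))
print("side corners",[onz(s,*S(*p),18) for p in[(35,382),(748,222)]])
print("rest end",[onz(c,*T(*p),38) for p in[(243,494),(292,485)]])
print("rest end side",[onz(s,*S(*p),38) for p in[(658,325),(671,287)]])
print("fin top",tri(c,T(197,222),s,S(345,112)),tri(c,T(207,275),s,S(420,85)))
E
```

```text
[722.6 263.6  18. ]
[439.4 189.3  18. ]
[485.8   9.   18. ]
[769.4  81.6  18. ]
292.7501475392241 -2.885053084545836
186.12696913776284 -1.3191811702753111
292.79292736510996 0.25068538454610045
187.84082210519068 1.8226574513334788
side corners [array([719.5, 265. ,  18. ]), array([485. ,  13.3,  18. ])]
rest end [array([473.3, 119.7,  38. ]), array([478.9,  89.7,  38. ])]
rest end side [array([475.2, 115.4,  38. ]), array([482.9,  90.7,  38. ])]
fin top (array([620. , 140.6, 125.4]), np.float64(0.6873146649812094)) (array([582. , 131.2, 147.6]), np.float64(0.0681408647203041))
```

```bash
python3 - <<'E'
from cell import env
from h import *
np.set_printoptions(precision=2,suppress=True)
c=env.read_camera("top");s=env.read_camera("side")
def cent(cm,box,th):
    u0,v0,u1,v1=box;g=cm["frame"][v0:v1,u0:u1].max(2).astype(float)
    m=(g<th).astype(np.uint8);n,l,st,ce=cv2.connectedComponentsWithStats(m)
    for i in range(1,n):
        if st[i,4]>3:
            w=np.clip((th+40-g),0,None)*cv2.dilate((l==i).astype(np.uint8),np.ones((3,3)))
            yy,xx=np.mgrid[v0:v1,u0:u1];print(st[i],ce[i]+[u0,v0],(w*xx).sum()/w.sum(),(w*yy).sum()/w.sum())
print("top");cent(c,(245,155,290,195),60)
print("side");cent(s,(235,190,300,250),55)
R=Ro.from_euler('xyz',env.state()["tcp_rot"]).as_matrix();print(R, np.arctan2(R[1,1],R[0,1]))
E
```

```text
top
[13  8  5 11 38] [260.13 167.95] 259.9600715137068 167.9243146603099
[15 21  7  3 12] [263.   177.33] 262.88700084961766 177.35259133389974
[31 23 10  8 56] [280.93 181.79] 280.9477080551847 182.00400534045394
[ 1 31 11  7 54] [250.94 189.26] 251.04538799414348 189.403262915708
side
[  8   5  17  12 115] [251.56 200.67] 251.45525984911987 200.8327745180218
[24 23  7 12 30] [261.7 219.1] 261.6185527328714 219.29176289453426
[40 25  5 11 26] [277.46 219.  ] 277.59224137931034 218.85129310344828
[22 50  9 10 68] [261.47 245.35] 261.5387604070305 245.30120259019426
[46 52 19  8 94] [290.2  245.29] 290.01940789473684 245.0858552631579
[[-0.    0.42 -0.91]
 [ 0.   -0.91 -0.42]
 [-1.   -0.    0.  ]] -1.1420449969108908
```

```bash
python3 - <<'E'
from cell import env
from h import *
np.set_printoptions(precision=1,suppress=True)
c=env.read_camera("top");s=env.read_camera("side")
yaw=.2515;X=np.array([np.cos(yaw),np.sin(yaw),0]);Y=np.array([-X[1],X[0],0])
T=lambda x,y:((x+.5)/5-.5+220,(y+.5)/5-.5+118)
S=lambda x,y:((x+.5)/5-.5+175,(y+.5)/5-.5+180)
H=np.array([544,122,0.])
D=lambda p:np.array([(p-H)@X,(p-H)@Y,p[2]])
f,e=tri(c,(260,167.92),s,(251.5,200.75));print("fin",f,D(f),e)
f,e=tri(c,(262.9,177.3),s,(261.65,219.2));print("pad",f,D(f),e)
for n,z,p in [("rest",38,(243,494)),("rest",38,(292,485)),("bump front lo y+",52,(134,352)),("b",52,(184,340)),("b-",52,(284,318)),("b-",52,(331,305)),
  ("shelfedge",44.5,(115,352)),("shelfedge",44.5,(330,300)),("bodytop",68,(97,208)),("bodytop",68,(298,166)),("lever/rest",38,(222,385)),("",38,(270,378))]:
    q=onz(c,*T(*p),z);print(n,q,D(q))
print("plate y",[D(onz(c,*T(*p),18)) for p in[(32,118),(133,553),(424,480),(315,50)]])
for n,p,z in[("body top corners",(55,252),68),("b",(213,290),68),("b",(335,122),68),("shelf corner",(405,355),44.5)]:
    q=onz(s,*S(*p),z);print(n,q,D(q))
# reproject model
def W(x,y,z): return H+X*x+Y*y+np.array([0,0,z])
im=c["frame"][118:232,220:320,::-1];im=cv2.resize(im,None,fx=5,fy=5,interpolation=cv2.INTER_CUBIC)
im2=s["frame"][180:280,175:335,::-1];im2=cv2.resize(im2,None,fx=5,fy=5,interpolation=cv2.INTER_CUBIC)
for p in [(0,0,48),(31,34,52),(31,62,52),(31,-34,52),(31,-62,52),(-70,15,38),(-70,-15,38),(51,0,47.5),(36,65,44.5),(36,-65,44.5),(119,65,68),(119,-65,68)]:
    u,v=proj(c,W(*p))[0];cv2.circle(im,(int((u-220+.5)*5),int((v-118+.5)*5)),3,(0,0,255),-1)
    u,v=proj(s,W(*p))[0];cv2.circle(im2,(int((u-175+.5)*5),int((v-180+.5)*5)),3,(0,0,255),-1)
cv2.imwrite("pics/t2.png",im);cv2.imwrite("pics/s2.png",im2)
E
```

```text
fin [599.9 136.2 133.2] [ 57.7  -0.1 133.2] 0.3983882549699216
pad [583.4 132.5  83.9] [40.7  0.4 83.9] 3.5491958632721756
rest [473.3 119.7  38. ] [-69.1  15.4  38. ]
rest [478.9  89.7  38. ] [-71.1 -15.1  38. ]
bump front lo y+ [559.4 187.2  52. ] [31.1 59.3 52. ]
b [567.1 156.7  52. ] [31.  27.8 52. ]
b- [581.2  95.3  52. ] [ 29.3 -35.1  52. ]
b- [589.5  66.4  52. ] [ 30.2 -65.2  52. ]
shelfedge [561.2 200.2  44.5] [36.1 71.5 44.5]
shelfedge [594.7  67.6  44.5] [ 35.5 -65.3  44.5]
bodytop [646.6 210.3  68. ] [121.4  60.   68. ]
bodytop [674.  87.  68.] [117.2 -66.2  68. ]
lever/rest [541.8 134.2  38. ] [ 0.9 12.4 38. ]
 [546.3 104.6  38. ] [ -2.1 -17.5  38. ]
plate y [array([208.2,  92.7,  18. ]), array([-84.6,  91.2,  18. ]), array([-84.5, -94.9,  18. ]), array([208.3, -95.2,  18. ])]
body top corners [725.5 230.5  68. ] [202.8  60.   68. ]
b [644.3 216.1  68. ] [120.6  66.2  68. ]
b [672.3  93.3  68. ] [117.2 -59.7  68. ]
shelf corner [560.8 190.7  44.5] [33.4 62.3 44.5]
```

View pics/t2.png

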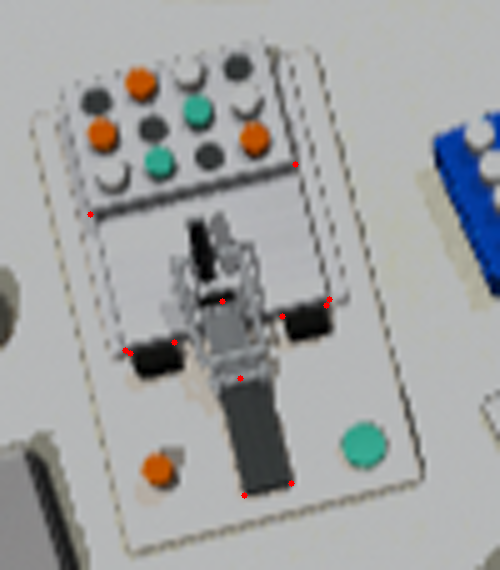

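View pics/s2.png

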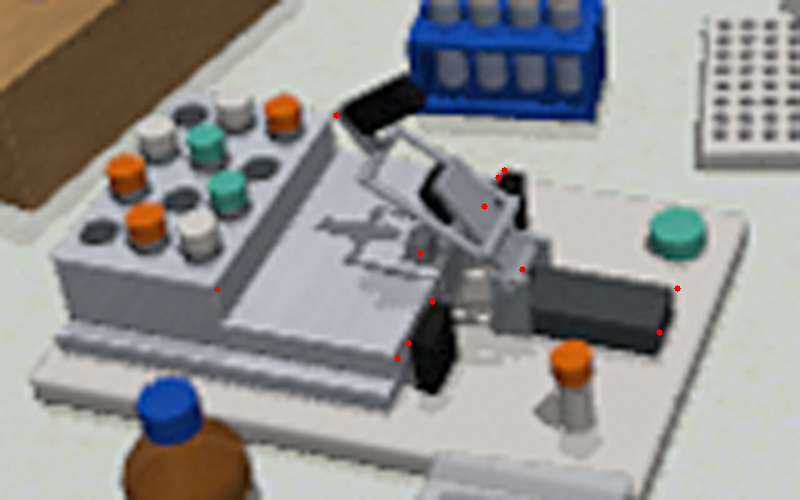

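Reprojection agrees: hinge at (544,122), dock yaw 0.2515, fin centre at (600,136,133), which is 81 mm from loop_pin against 79 expected. Moving above the fin.

{"method": "apply_moves", "body": {"offset": [[0.41, 0.85, 0], [1.36, 2.82, -0.1], [2.31, 4.79, -0.16], [3.26, 6.76, -0.23], [4.22, 8.73, -0.3], [5.17, 10.7, -0.36], [6.12, 12.68, -0.43], [7.07, 14.65, -0.5], [8.02, 16.62, -0.57], [8.98, 18.59, -0.63], [9.93, 20.56, -0.7], [10.88, 22.54, -0.77], [11.83, 24.5, -0.84], [12.78, 26.5, -0.9], [13.33, 27.6, -0.94], [13.6, 28.17, -0.96], [13.6, 28.17, -0.96], [13.6, 28.17, -0.96]], "yaw": [0, -0.1, -0.2, -0.3, -0.4, -0.5, -0.6, -0.75, -0.9, -1.0, -1.1, -1.2, -1.3, -1.5, -1.6, -1.69, -1.69, -1.69], "jaw": [0, 0, 0, 0, 0, 0, 0, 0, 0, 0, 0, 0, 0, 0, 0, 0, 0, 0]}}

```text
t: 2.75
eef_pos: [599.5, 134.8, 190.7]
tcp_rot: [0.41, 1.57, -2.481]
ft_force: [-0.3, 0.6, 1.5]
opening: 0.499
```

{"method": "apply_moves", "body": {"offset": [[0.02, 0.05, -0.8], [0.02, 0.05, -1.8], [0.02, 0.05, -2.6], [0.02, 0.05, -2.98], [0.02, 0.05, -2.98], [0.02, 0.05, -2.98]], "yaw": [0, 0, 0, 0, 0, 0], "jaw": [0, 0, 0, 0, 0, 0]}}

```text
t: 3.5
eef_pos: [600.4, 135.8, 117.1]
tcp_rot: [2.783, 1.57, -0.107]
ft_force: [-0.1, 0.8, -0.3]
opening: 0.499
```

```bash
python3 - <<'E'
from cell import env
from h import *
c=env.read_camera("top");crop(c,220,118,320,218,5,"pics/t3.png")
c=env.read_camera("side");crop(c,195,160,325,260,6,"pics/s3.png")
E
```

```text
(no output)
```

View pics/s3.png

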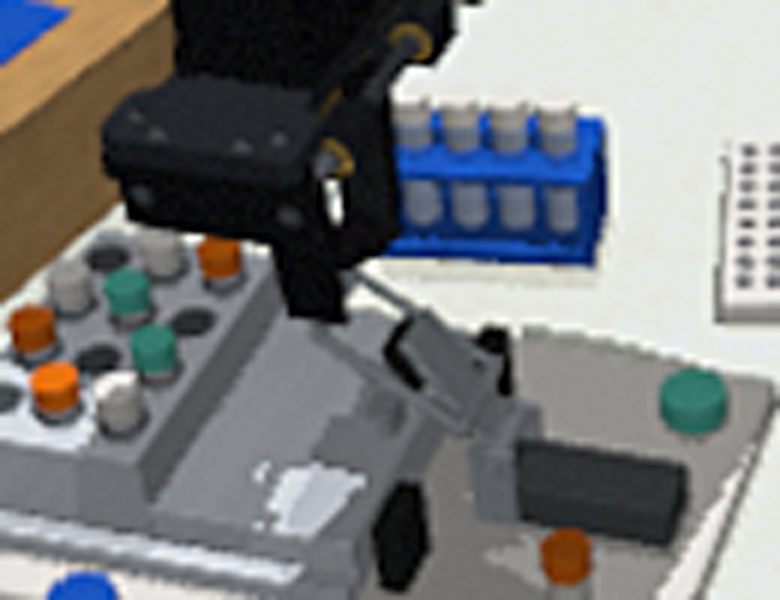

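View pics/t3.png

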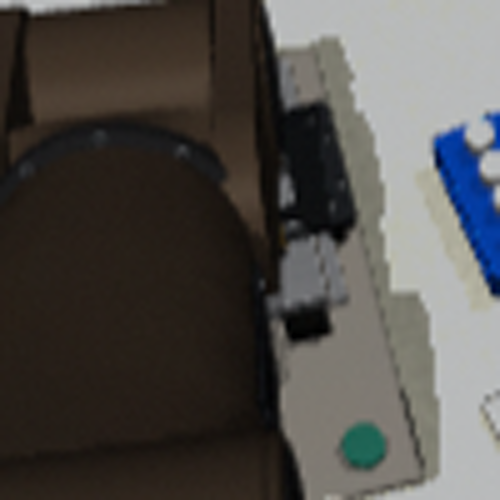

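The side view shows the fingers straddling the fin at about (310,270) in the crop; the lever and loop haven't moved. Closing.

{"method": "apply_moves", "body": {"offset": [[0, 0, 0], [0, 0, 0], [0, 0, 0], [0, 0, 0], [0, 0, 0]], "yaw": [0, 0, 0, 0, 0], "jaw": [0.5, 1, 1, 1, 1]}}

```text
t: 4.22
eef_pos: [600.3, 136.2, 117.0]
tcp_rot: [-3.118, 1.57, 0.275]
ft_force: [0.2, 1.4, 1.0]
opening: 0.103
```

Gripped: 9.8 mm opening, against a 10 mm fin. Swinging the loop down on an arc about loop_pin.

{"method": "apply_moves", "body": {"offset": [[0.13, 0.03, -0.1], [0.25, 0.065, -0.205], [0.37, 0.095, -0.32], [0.49, 0.125, -0.44], [0.6, 0.15, -0.56], [0.7, 0.18, -0.69], [0.79, 0.2, -0.83], [0.88, 0.23, -0.97], [0.88, 0.23, -0.97]], "yaw": [0, 0, 0, 0, 0, 0, 0, 0, 0], "jaw": [1, 1, 1, 1, 1, 1, 1, 1, 1]}}

```text
t: 5.35
eef_pos: [623.6, 142.3, 93.4]
tcp_rot: [3.102, 1.567, 0.211]
ft_force: [2.5, 2.2, 5.2]
opening: 0.103
```

```bash
python3 - <<'E'
from cell import env
from h import *
c=env.read_camera("side");crop(c,195,160,325,260,6,"pics/s4.png")
E
```

```text
(no output)
```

View pics/s4.png

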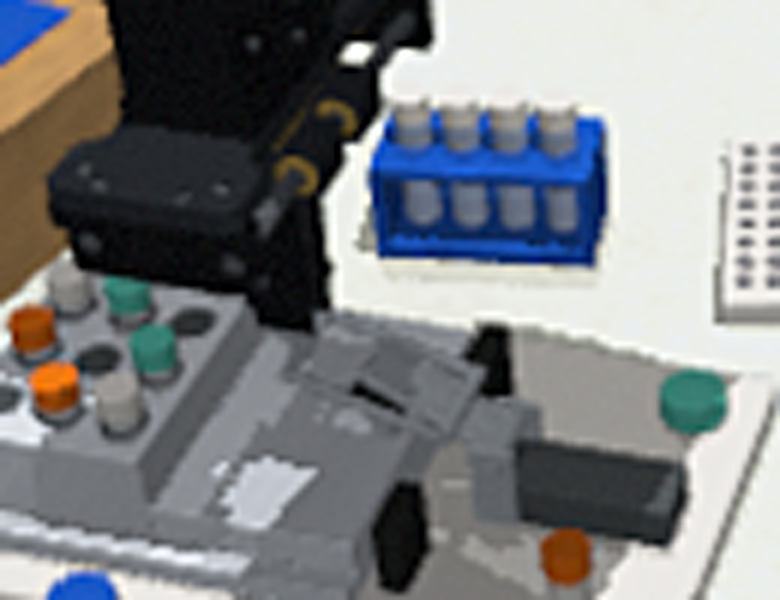

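The loop is coming down, but the lever opened slightly because my arc radius was a few mm large. Tightening the arc.

{"method": "apply_moves", "body": {"offset": [[0.0, 0.0, -0.18], [0.04, 0.01, -0.37], [0.1, 0.025, -0.52], [0.16, 0.04, -0.67], [0.22, 0.055, -0.83], [0.26, 0.065, -0.98], [0.29, 0.075, -1.14], [0.32, 0.08, -1.3], [0.32, 0.08, -1.3]], "yaw": [0, 0, 0, 0, 0, 0, 0, 0, 0], "jaw": [1, 1, 1, 1, 1, 1, 1, 1, 1]}}

```text
t: 6.52
eef_pos: [633.7, 144.8, 61.7]
tcp_rot: [3.098, 1.562, 0.207]
ft_force: [5.0, 3.3, 5.2]
opening: 0.102
```

```bash
python3 - <<'E'
from cell import env
from h import *
c=env.read_camera("side");crop(c,195,160,325,260,6,"pics/s5.png")
E
```

```text
(no output)
```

View pics/s5.png

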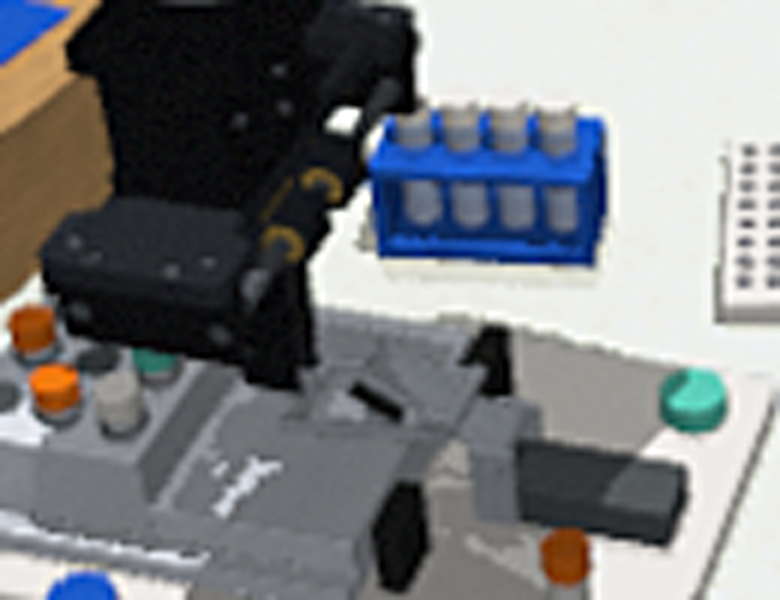

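{"method": "apply_moves", "body": {"offset": [[-0.03, -0.01, -0.1], [-0.06, -0.015, -0.2], [-0.06, -0.015, -0.3], [-0.06, -0.015, -0.3]], "yaw": [0, 0, 0, 0], "jaw": [1, 1, 1, 1]}}

```text
t: 7.08
eef_pos: [634.4, 144.9, 55.1]
tcp_rot: [3.092, 1.557, 0.201]
ft_force: [6.5, 3.5, 4.7]
opening: 0.106
```

```bash
python3 - <<'E'
from cell import env
from h import *
print(env.state()["ft_force"],env.state()["moment"])
c=env.read_camera("side");crop(c,215,180,315,255,8,"pics/s6.png")
E
```

```text
[6.46564811 3.45702177 4.7373144 ] [ 0.63986793 -0.72038753 -0.10078407]
```

View pics/s6.png

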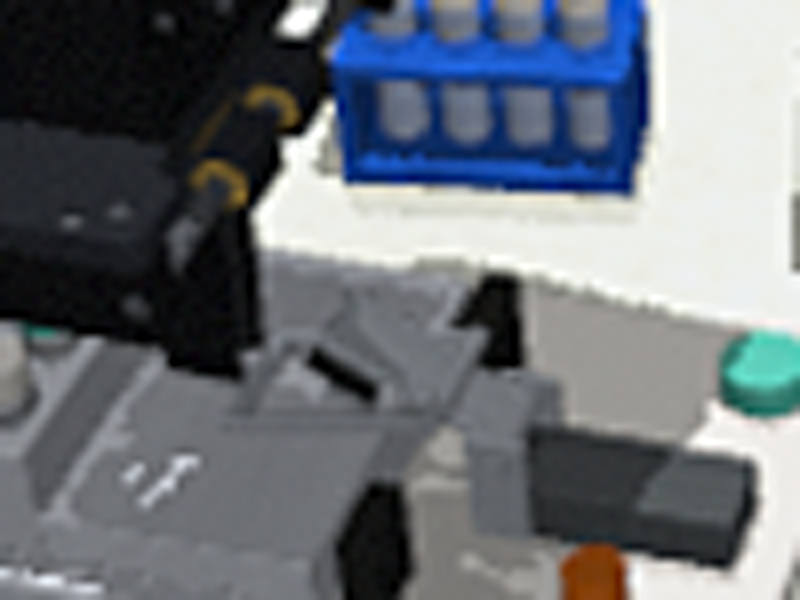

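{"method": "apply_moves", "body": {"offset": [[-0.05, -0.01, -0.08], [-0.08, -0.02, -0.16], [-0.08, -0.02, -0.16], [-0.08, -0.02, -0.16]], "yaw": [0, 0, 0, 0], "jaw": [1, 1, 1, 1]}}

```text
t: 7.62
eef_pos: [634.7, 145.0, 52.8]
tcp_rot: [3.088, 1.551, 0.197]
ft_force: [3.1, 3.4, 12.2]
opening: 0.105
```

Contact felt: z force rose to 12 N at TCP z 52.8, so the bar is on the shelf. Easing off and drawing back.

{"method": "apply_moves", "body": {"offset": [[-0.08, -0.02, 0.0], [-0.16, -0.04, 0.0], [-0.24, -0.06, 0.0], [-0.32, -0.08, 0.0], [-0.4, -0.1, 0.0], [-0.48, -0.12, 0.0], [-0.56, -0.14, 0.0], [-0.62, -0.16, 0.0], [-0.62, -0.16, 0.0]], "yaw": [0, 0, 0, 0, 0, 0, 0, 0, 0], "jaw": [1, 1, 1, 1, 1, 1, 1, 1, 1]}}

```text
t: 8.75
eef_pos: [621.0, 141.4, 53.7]
tcp_rot: [3.086, 1.546, 0.195]
ft_force: [4.4, 3.3, 7.0]
opening: 0.1
```

```bash
python3 - <<'E'
from cell import env
from h import *
c=env.read_camera("side");crop(c,215,180,315,255,8,"pics/s7.png")
E
```

```text
(no output)
```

View pics/s7.png

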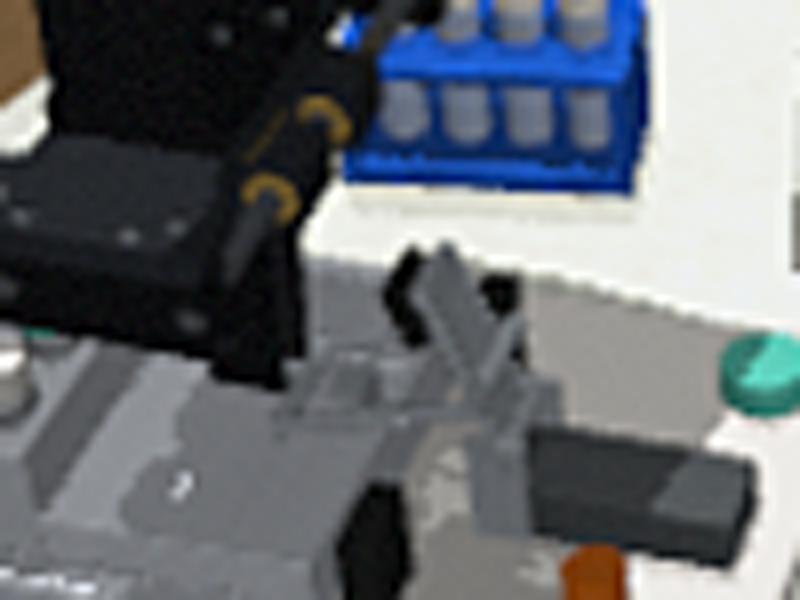

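The lever now stands nearly upright with its pad at about (405,300), and the bar is still beyond the keeper. Drawing on.

{"method": "apply_moves", "body": {"offset": [[-0.08, -0.02, 0.0], [-0.16, -0.04, 0.0], [-0.24, -0.06, 0.0], [-0.3, -0.075, 0.0], [-0.3, -0.075, 0.0]], "yaw": [0, 0, 0, 0, 0], "jaw": [1, 1, 1, 1, 1]}}

```text
t: 9.43
eef_pos: [614.5, 139.8, 54.2]
tcp_rot: [3.085, 1.544, 0.194]
ft_force: [3.5, 2.0, 5.8]
opening: 0.1
```

{"method": "apply_moves", "body": {"offset": [[-0.06, -0.015, -0.02], [-0.12, -0.03, -0.03], [-0.15, -0.04, -0.03], [-0.15, -0.04, -0.03]], "yaw": [0, 0, 0, 0], "jaw": [1, 1, 1, 1]}}

```text
t: 9.93
eef_pos: [611.2, 138.9, 53.5]
tcp_rot: [3.087, 1.543, 0.195]
ft_force: [2.6, 2.9, 4.5]
opening: 0.101
```

```bash
python3 - <<'E'
from cell import env
from h import *
c=env.read_camera("side");crop(c,215,180,315,255,8,"pics/s8.png")
E
```

```text
(no output)
```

View pics/s8.png

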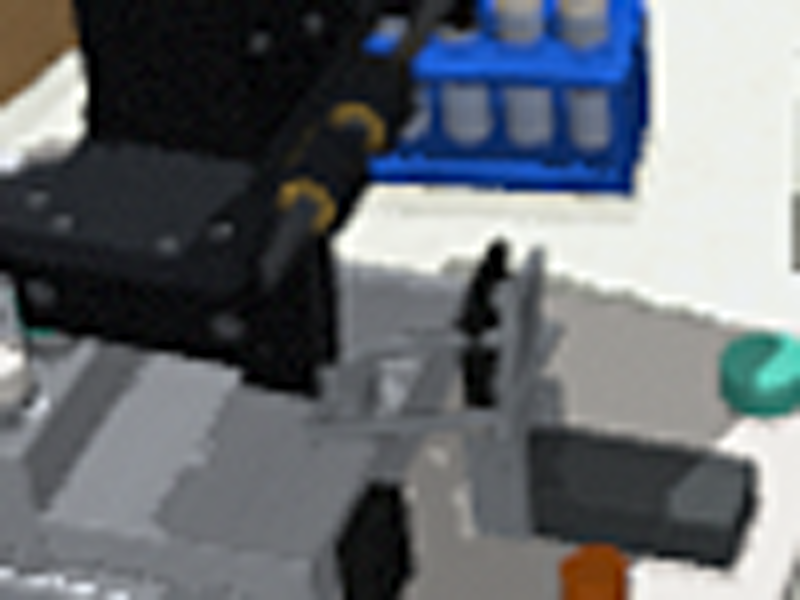

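{"method": "apply_moves", "body": {"offset": [[-0.05, -0.01, -0.02], [-0.1, -0.025, -0.02], [-0.12, -0.03, -0.02], [-0.12, -0.03, -0.02]], "yaw": [0, 0, 0, 0], "jaw": [1, 1, 1, 1]}}

```text
t: 10.48
eef_pos: [609.3, 138.4, 53.2]
tcp_rot: [3.084, 1.54, 0.192]
ft_force: [7.5, 3.5, 2.2]
opening: 0.101
```

{"method": "apply_moves", "body": {"offset": [[0.02, 0.005, 0], [0.02, 0.005, 0]], "yaw": [0, 0], "jaw": [1, 1]}}

```text
t: 10.72
eef_pos: [609.6, 138.5, 53.0]
tcp_rot: [3.085, 1.541, 0.194]
ft_force: [1.4, 2.0, 4.1]
opening: 0.106
```

```bash
python3 - <<'E'
from cell import env
from h import *
c=env.read_camera("side");crop(c,215,180,315,255,8,"pics/s9.png")
E
```

```text
(no output)
```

View pics/s9.png

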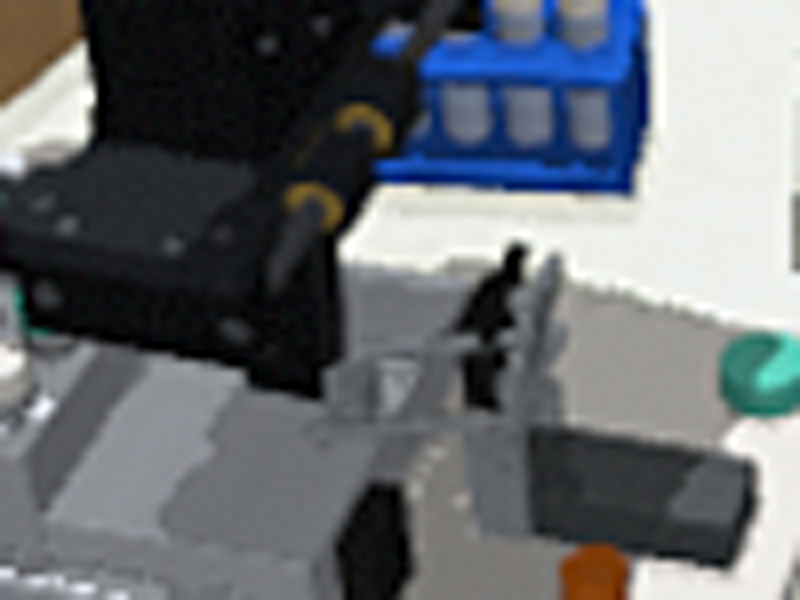

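The bar sits at the keeper, at about (350,395), with the lever at roughly 1.3 rad. Releasing and lifting straight up.

{"method": "apply_moves", "body": {"offset": [[0, 0, 0], [0, 0, 0], [0, 0, 0], [0, 0, 0.4], [0, 0, 1.2], [0, 0, 2.4], [0, 0, 3.6], [0.5, -1, 5], [1, -2, 6], [1, -2, 6]], "yaw": [0, 0, 0, 0, 0, 0, 0, 0, 0, 0], "jaw": [0.4, 0, 0, 0, 0, 0, 0, 0, 0, 0.5]}}

```text
t: 12.02
eef_pos: [635.7, 87.2, 205.5]
tcp_rot: [3.063, 1.537, 0.169]
ft_force: [0.5, -0.8, 0.2]
opening: 0.44
```

```bash
python3 - <<'E'
from cell import env
from h import *
c=env.read_camera("side");crop(c,215,180,315,255,8,"pics/s10.png")
c=env.read_camera("top");crop(c,220,118,320,232,5,"pics/t10.png")
E
```

```text
(no output)
```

View pics/s10.png

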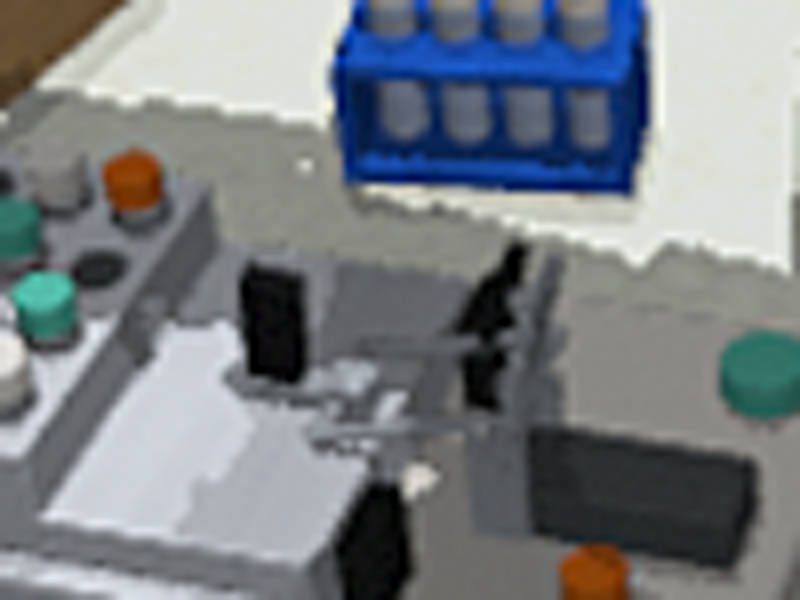

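View pics/t10.png

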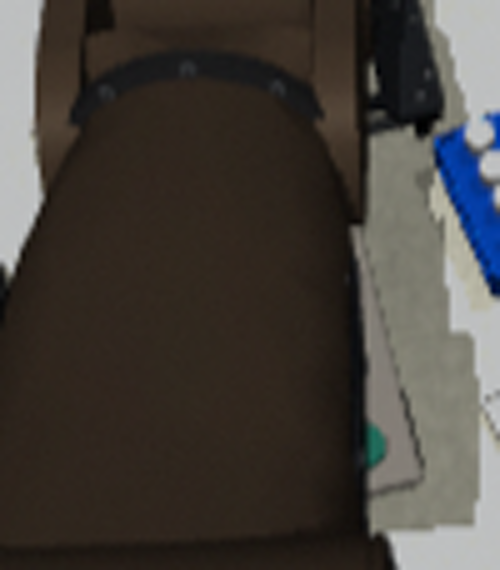

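```bash
cat >> h.py <<'E'
yaw=.2515;X=np.array([np.cos(yaw),np.sin(yaw),0]);Y=np.array([-X[1],X[0],0]);H=np.array([544,122,0.])
def D(p): return np.array([(p-H)@X,(p-H)@Y,p[2]])
def ony(c,u,v,y=0):
    t,d=ray(c,u,v);k=(y-(t-H)@Y)/(d@Y);return D(t+k*d)
def W(x,y,z): return H+X*x+Y*y+np.array([0,0,z])
E
python3 - <<'E'
from cell import env
from h import *
np.set_printoptions(precision=1,suppress=True)
s=env.read_camera("side")
S=lambda x,y:((x+.5)/8-.5+215,(y+.5)/8-.5+180)
for n,p,y in[("fin c",(273,325),0),("fin top near",(245,265),5),("fintop far",(303,265),5),("fin bot",(250,372),5),("fin bot",(305,382),5),("near wire bar end",(312,435),19),("far wire",(235,380),-19),("handle tip near",(556,270),12),("tip far",(555,252),-12),("handle base",(505,400),12),("pad top",(515,245),-11),("pad",(460,330),11),("pad",(465,400),0)]:
    print(n,ony(s,*S(*p),y))
im=s["frame"][180:255,215:315,::-1];im=cv2.resize(im,None,fx=8,fy=8,interpolation=cv2.INTER_CUBIC)
for L in(1.1,1.25,1.4):
  u=np.array([-np.cos(L),np.sin(L)])
  for y in(-12,12):
    q=proj(s,W(60*u[0],y,48+60*u[1]))[0];cv2.circle(im,tuple(int(a) for a in((q-[215,180]+.5)*8)),3,(0,0,255),-1)
for k in(48,51,54):
    q=proj(s,W(k+6,0,47.5+9.5-0))[0];cv2.circle(im,tuple(int(a) for a in((q-[215,180]+.5)*8)),3,(0,255,0),-1)
cv2.imwrite("pics/s11.png",im)
E
```

```text
fin c [72.3 -0.  73.9]
fin top near [75.2  5.  99.7]
fintop far [ 57.    5.  103.1]
fin bot [79.5  5.  58.6]
fin bot [62.3  5.  58.3]
near wire bar end [55.2 19.  51.4]
far wire [ 98.6 -19.   31.2]
handle tip near [-22.1  12.  122. ]
tip far [-12.5 -12.  107.6]
handle base [-2.9 12.  71. ]
pad top [ -1.  -11.  108.8]
pad [ 8.7 11.  93.7]
pad [14.8 -0.  56.9]
```

View pics/s11.png

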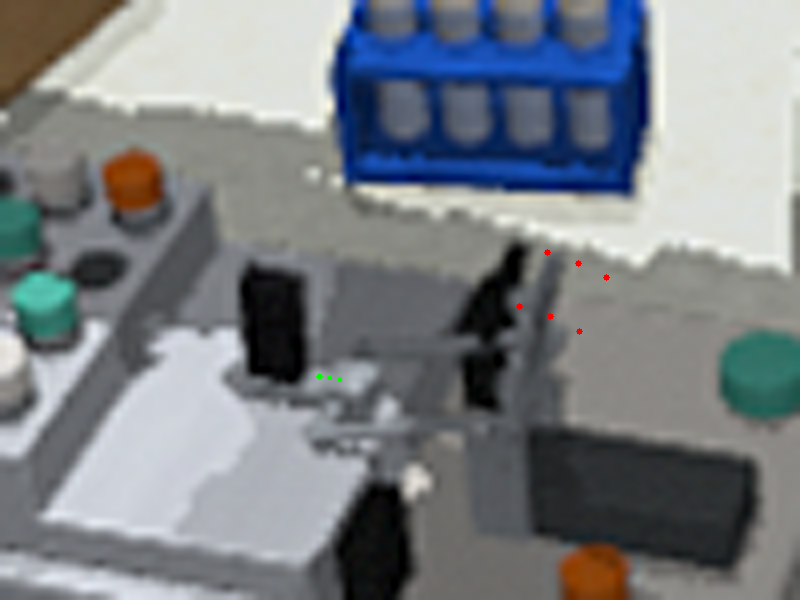

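```bash
python3 - <<'E'
from cell import env
from h import *
s=env.read_camera("side")
im=s["frame"][200:245,225:300,::-1];k=10;im=cv2.resize(im,None,fx=k,fy=k,interpolation=cv2.INTER_CUBIC)
b=2
def pt(p,col):
    q=proj(s,W(*p))[0];return tuple(int(a) for a in((q-[225,200]+.5)*k))
K=51+b
cv2.polylines(im,[np.array([pt((K+x,y,57),0) for x,y in[(-9,-7),(3,-7),(3,7),(-9,7)]])],True,(0,255,0),1)
cv2.line(im,pt((K,-19,47.5),0),pt((K,19,47.5),0),(0,0,255),1)
cv2.line(im,pt((K,19,47.5),0),pt((-10+b,19,67.6),0),(0,0,255),1)
cv2.line(im,pt((K,-19,47.5),0),pt((-10+b,-19,67.6),0),(0,0,255),1)
cv2.imwrite("pics/s12.png",im)
E
```

```text
(no output)
```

View pics/s12.png

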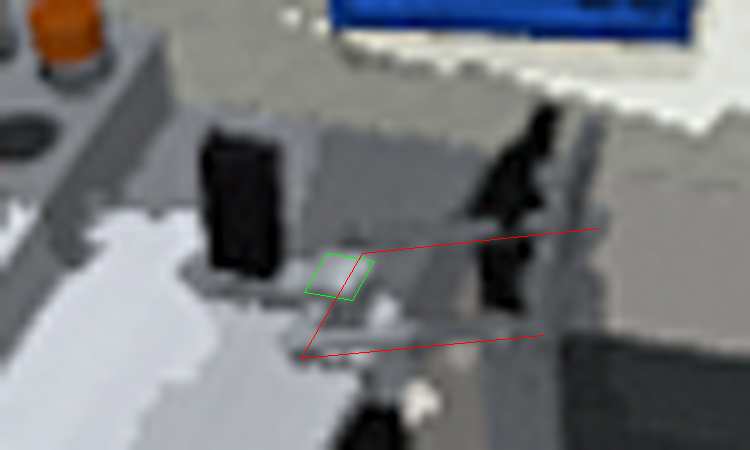

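The predicted keeper lip (green) and loop (red) match the image: the bar is under the lip and the fin stands upright. Next I bring the shut fingers in on the block side of the handle.

{"method": "apply_moves", "body": {"offset": [[-0.7, 0.6, -0.6], [-1.5, 1.25, -1.4], [-2.12, 1.79, -2.2], [-2.12, 1.79, -3.2], [-2.12, 1.79, -4.0], [-2.12, 1.79, -4.3], [-2.12, 1.79, -4.3]], "yaw": [0, 0, 0, 0, 0, 0, 0], "jaw": [1, 1, 1, 1, 1, 1, 1]}}

```text
t: 13.1
eef_pos: [580.4, 134.3, 94.2]
tcp_rot: [3.105, 1.544, 0.214]
ft_force: [-0.1, 1.2, -0.3]
opening: 0.008
```

```bash
python3 - <<'E'
from cell import env
from h import *
print(D(env.state()["eef_pos"]))
s=env.read_camera("side");crop(s,215,170,315,245,8,"pics/s13.png")
E
```

```text
[38.2849295   2.84688452 94.16588921]
```

View pics/s13.png

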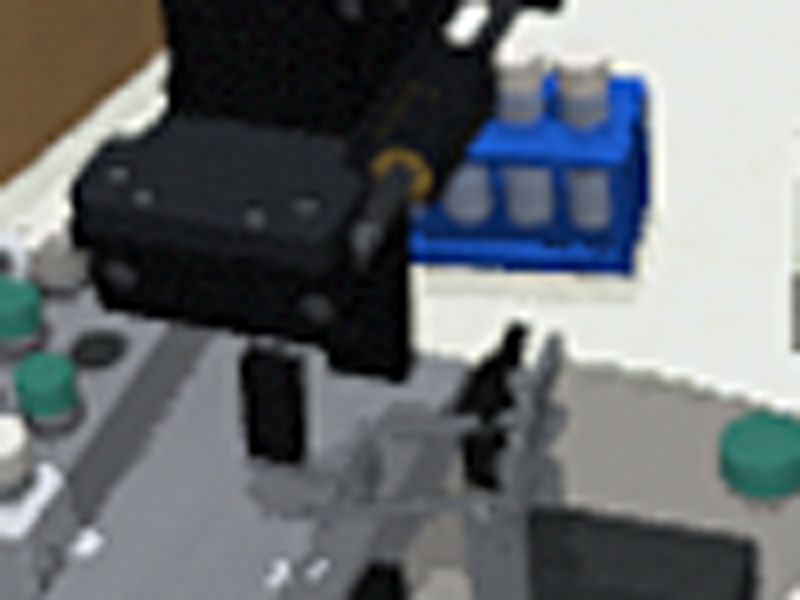

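{"method": "apply_moves", "body": {"offset": [[-0.3, -0.12, 0.06], [-0.6, -0.24, 0.12], [-0.75, -0.29, 0.15], [-0.85, -0.315, 0.17], [-0.95, -0.34, 0.19], [-1.05, -0.365, 0.19], [-1.15, -0.39, 0.19], [-1.21, -0.405, 0.19], [-1.21, -0.405, 0.19]], "yaw": [0, 0, 0, 0, 0, 0, 0, 0, 0], "jaw": [1, 1, 1, 1, 1, 1, 1, 1, 1]}}

```text
t: 14.28
eef_pos: [550.5, 124.1, 99.5]
tcp_rot: [3.101, 1.543, 0.21]
ft_force: [2.4, 0.2, -1.1]
opening: 0.006
```

```bash
python3 - <<'E'
from cell import env
from h import *
print(D(env.state()["eef_pos"]),env.state()["ft_force"])
s=env.read_camera("side");crop(s,215,170,315,245,8,"pics/s14.png")
E
```

```text
[ 6.84419906  0.37343692 99.50462255] [ 2.42167278  0.16091734 -1.05781052]
```

View pics/s14.png

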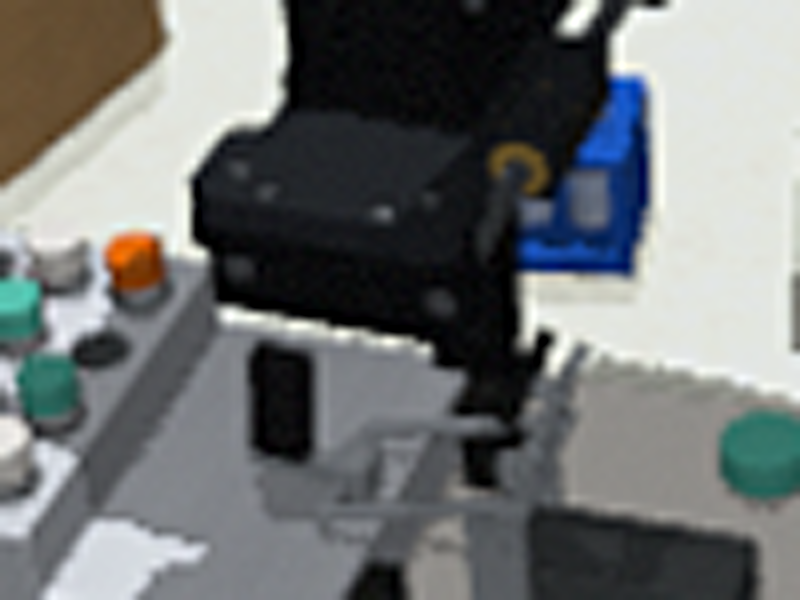

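{"method": "apply_moves", "body": {"offset": [[-0.1, -0.025, -0.02], [-0.2, -0.05, -0.04], [-0.3, -0.075, -0.06], [-0.41, -0.105, -0.09], [-0.5, -0.13, -0.12], [-0.6, -0.155, -0.15]], "yaw": [0, 0, 0, 0, 0, 0], "jaw": [1, 1, 1, 1, 1, 1]}}

```text
t: 15.08
eef_pos: [535.4, 120.2, 95.7]
tcp_rot: [3.102, 1.543, 0.211]
ft_force: [2.4, 0.3, 0.1]
opening: 0.004
```

```bash
python3 - <<'E'
from cell import env
from h import *
print(D(env.state()["eef_pos"]),env.state()["ft_force"])
s=env.read_camera("side");crop(s,215,170,315,245,8,"pics/s15.png")
E
```

```text
[-8.81069344  0.38279494 95.71633846] [2.37122638 0.3402955  0.13567971]
```

View pics/s15.png

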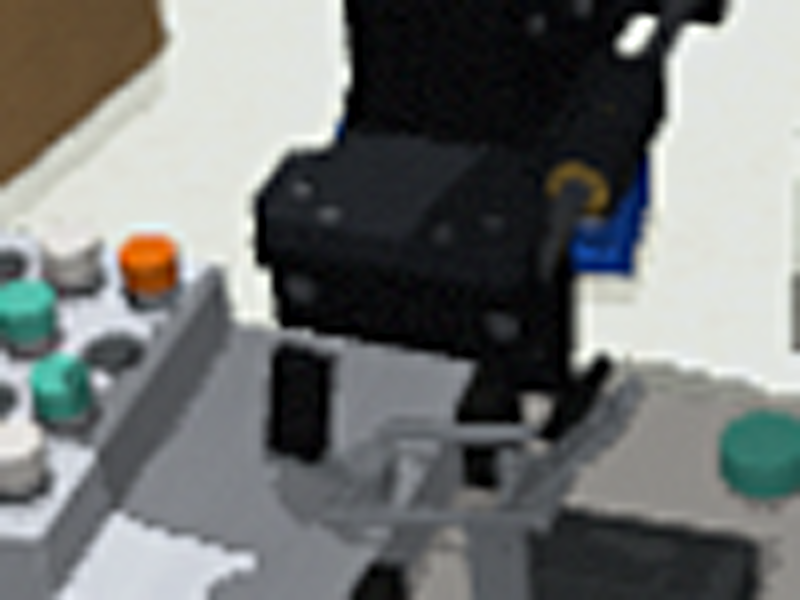

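{"method": "apply_moves", "body": {"offset": [[-0.12, -0.03, -0.06], [-0.23, -0.06, -0.12], [-0.35, -0.09, -0.18], [-0.45, -0.115, -0.24], [-0.55, -0.14, -0.3], [-0.64, -0.165, -0.35], [-0.73, -0.19, -0.4]], "yaw": [0, 0, 0, 0, 0, 0, 0], "jaw": [1, 1, 1, 1, 1, 1, 1]}}

```text
t: 16.0
eef_pos: [516.9, 115.4, 85.7]
tcp_rot: [3.102, 1.543, 0.211]
ft_force: [4.3, 1.5, 2.6]
opening: 0.006
```

```bash
python3 - <<'E'
from cell import env
from h import *
print(D(env.state()["eef_pos"]),env.state()["ft_force"])
s=env.read_camera("side");crop(s,215,170,315,245,8,"pics/s16.png")
E
```

```text
[-27.90238067   0.34982171  85.67657389] [4.29930658 1.52603311 2.62517542]
```

View pics/s16.png

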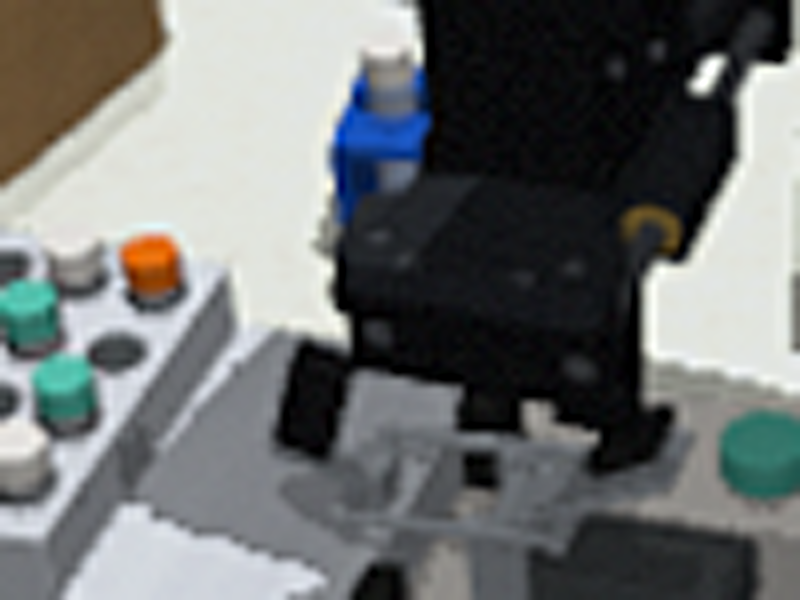

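{"method": "apply_moves", "body": {"offset": [[-0.1, -0.025, -0.08], [-0.2, -0.05, -0.16], [-0.28, -0.07, -0.23], [-0.36, -0.09, -0.3]], "yaw": [0, 0, 0, 0], "jaw": [1, 1, 1, 1]}}

```text
t: 16.55
eef_pos: [507.2, 113.0, 77.9]
tcp_rot: [3.105, 1.544, 0.214]
ft_force: [3.8, 1.0, 1.7]
opening: 0.01
```

{"method": "apply_moves", "body": {"offset": [[-0.06, -0.015, -0.08], [-0.12, -0.03, -0.16], [-0.19, -0.05, -0.25]], "yaw": [0, 0, 0], "jaw": [1, 1, 1]}}

```text
t: 16.92
eef_pos: [502.1, 111.7, 71.4]
tcp_rot: [3.107, 1.544, 0.216]
ft_force: [2.8, 1.2, 1.8]
opening: 0.007
```

```bash
python3 - <<'E'
from cell import env
from h import *
print(D(env.state()["eef_pos"]),env.state()["ft_force"])
s=env.read_camera("side");crop(s,215,170,315,245,8,"pics/s17.png")
E
```

```text
[-43.14560339   0.44478351  71.37868932] [2.77994558 1.22718064 1.84295941]
```

View pics/s17.png

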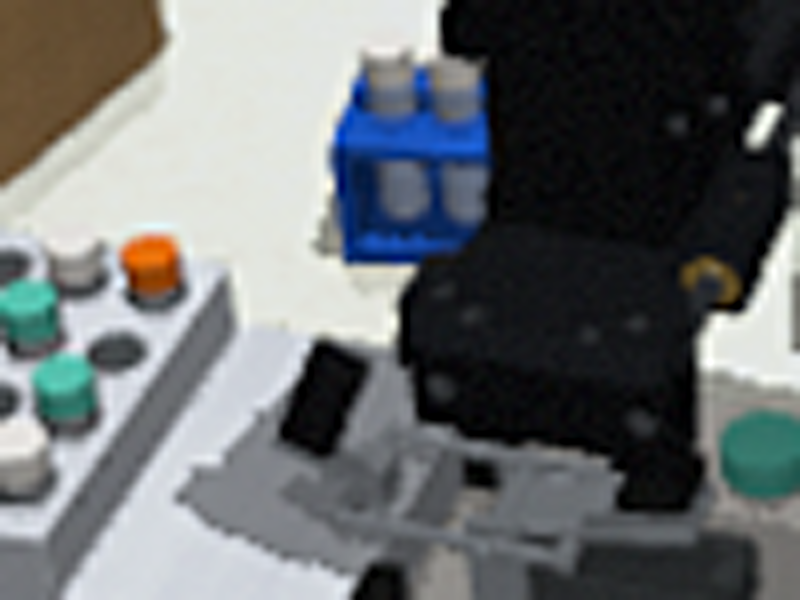

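{"method": "apply_moves", "body": {"offset": [[-0.05, -0.01, -0.05], [-0.1, -0.025, -0.1], [-0.12, -0.03, -0.15], [-0.12, -0.03, -0.2]], "yaw": [0, 0, 0, 0], "jaw": [1, 1, 1, 1]}}

```text
t: 17.48
eef_pos: [498.2, 110.8, 65.9]
tcp_rot: [3.115, 1.546, 0.224]
ft_force: [-2.1, -0.8, 2.0]
opening: 0.002
```

{"method": "apply_moves", "body": {"offset": [[0, 0, -0.02], [0, 0, -0.04]], "yaw": [0, 0], "jaw": [1, 1]}}

```text
t: 17.73
eef_pos: [497.9, 110.8, 64.8]
tcp_rot: [3.117, 1.547, 0.226]
ft_force: [-0.9, -0.4, 1.0]
opening: 0.005
```

{"method": "apply_moves", "body": {"offset": [[0, 0, -0.02], [0, 0, -0.04]], "yaw": [0, 0], "jaw": [1, 1]}}

```text
t: 17.98
eef_pos: [497.8, 110.8, 63.7]
tcp_rot: [3.118, 1.547, 0.227]
ft_force: [-1.1, -0.3, 1.3]
opening: 0.006
```

{"method": "apply_moves", "body": {"offset": [[0, 0, -0.02], [0, 0, -0.04]], "yaw": [0, 0], "jaw": [1, 1]}}

```text
t: 18.23
eef_pos: [497.8, 110.8, 62.7]
tcp_rot: [3.119, 1.547, 0.228]
ft_force: [0.0, -0.3, 0.4]
opening: 0.002
```

```bash
python3 - <<'E'
from cell import env
from h import *
print(D(env.state()["eef_pos"]),env.state()["ft_force"])
s=env.read_camera("side");crop(s,215,180,315,255,8,"pics/s18.png")
E
```

```text
[-47.49842402   0.62104139  62.65661826] [ 0.00655911 -0.25162001  0.36137504]
```

View pics/s18.png

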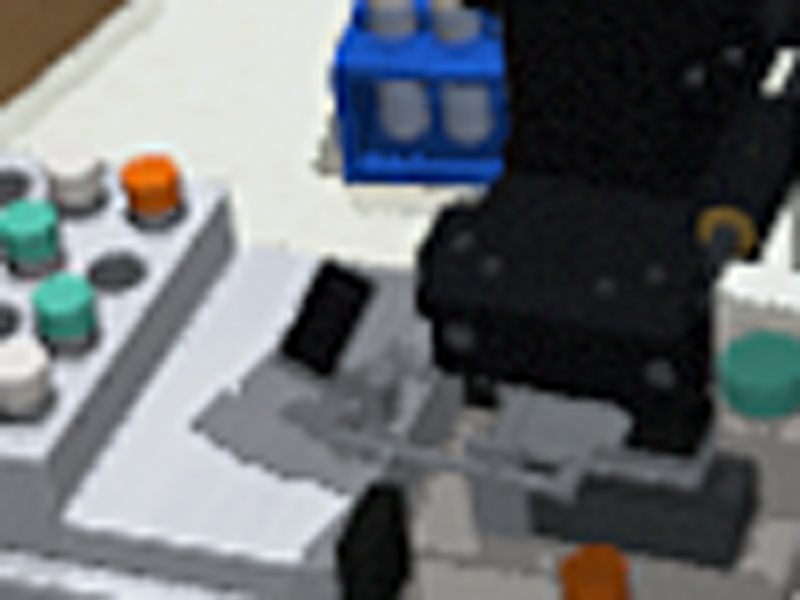

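The lever appears to have snapped flat: force is near zero and the handle is level at about (640,465). Now feeling for the pad.

{"method": "apply_moves", "body": {"offset": [[0, 0, -0.02], [0, 0, -0.04]], "yaw": [0, 0], "jaw": [1, 1]}}

```text
t: 18.52
eef_pos: [497.9, 110.8, 61.6]
tcp_rot: [3.12, 1.547, 0.229]
ft_force: [-0.9, 0.0, 4.3]
opening: 0.004
```

{"method": "apply_moves", "body": {"offset": [[0, 0, -0.02], [0, 0, -0.04]], "yaw": [0, 0], "jaw": [1, 1]}}

```text
t: 18.77
eef_pos: [497.8, 110.8, 61.1]
tcp_rot: [3.118, 1.547, 0.227]
ft_force: [-4.7, -0.3, 13.2]
opening: 0.002
```

{"method": "apply_moves", "body": {"offset": [[0, 0, -0.02], [0, 0, -0.022]], "yaw": [0, 0], "jaw": [1, 1]}}

```text
t: 19.02
eef_pos: [497.8, 110.8, 61.1]
tcp_rot: [3.114, 1.547, 0.224]
ft_force: [-3.4, -0.8, 12.0]
opening: 0.006
```

{"method": "apply_moves", "body": {"offset": [[0, 0, -0.028], [0, 0, -0.028], [0, 0, -0.028], [0, 0, -0.028]], "yaw": [0, 0, 0, 0], "jaw": [1, 1, 1, 1]}}

```text
t: 19.52
eef_pos: [497.8, 110.8, 61.2]
tcp_rot: [3.111, 1.546, 0.22]
ft_force: [-3.6, -1.2, 12.1]
opening: 0.004
```

{"method": "apply_moves", "body": {"offset": [[0, 0, -0.04], [0, 0, -0.04], [0, 0, -0.04], [0, 0, -0.04]], "yaw": [0, 0, 0, 0], "jaw": [1, 1, 1, 1]}}

```text
t: 20.02
eef_pos: [497.8, 110.8, 61.0]
tcp_rot: [3.107, 1.546, 0.216]
ft_force: [-4.4, -1.6, 15.3]
opening: 0.004
```

Steady 15.3 N down (total about 16). Holding briefly, then lifting off.

{"method": "apply_moves", "body": {"offset": [[0, 0, -0.036], [0, 0, -0.036], [0, 0, -0.036], [0, 0, -0.036], [0, 0, -0.036]], "yaw": [0, 0, 0, 0, 0], "jaw": [1, 1, 1, 1, 1]}}

```text
t: 20.65
eef_pos: [497.8, 110.8, 60.9]
tcp_rot: [3.103, 1.545, 0.212]
ft_force: [-4.2, -1.3, 15.8]
opening: 0.004
```

{"method": "apply_moves", "body": {"offset": [[0, 0, 0.2], [0, 0, 1], [0, 0, 2.5], [0, 0, 4.5], [-0.5, -2, 6], [-0.5, -4, 6], [-0.5, -6, 6], [-0.5, -8, 6], [-0.5, -10, 6], [-0.5, -11, 6], [-0.5, -11, 6]], "yaw": [0, 0, 0, 0, 0, 0, 0, 0, 0, 0, 0], "jaw": [1, 1, 1, 1, 1, 1, 1, 1, 1, 1, 1]}}

```text
t: 22.02
eef_pos: [485.2, -165.6, 210.8]
tcp_rot: [3.103, 1.545, 0.209]
ft_force: [0.3, 0.1, 0.7]
opening: 0.006
```

```bash
python3 - <<'E'
from cell import env
from h import *
np.set_printoptions(precision=1,suppress=True)
s=env.read_camera("side");crop(s,175,180,335,280,5,"pics/s19.png")
c=env.read_camera("top");crop(c,220,118,320,232,5,"pics/t19.png")
cv2.imwrite("pics/sf.png",s["frame"][:,:,::-1])
E
```

```text
(no output)
```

View pics/s19.png

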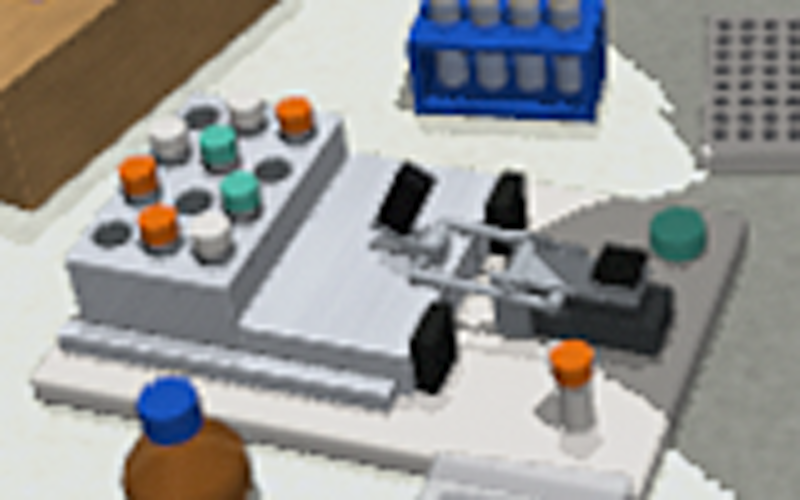

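View pics/t19.png

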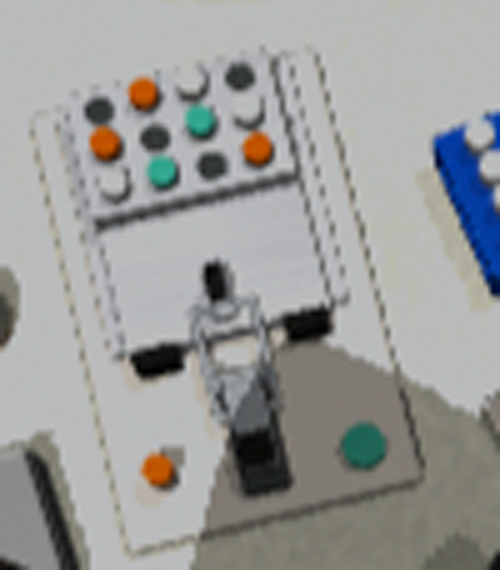

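Both views show the lever flat on its rest, the bar under the keeper lip and the block's front edge against both bumpers. The tube, cap and rack are where they were. Handing in.

```bash
python3 - <<'E'
from cell import env
print(env.job_done(), env.state()["t"])
E
```

```text
the job is handed in; nothing more can be done
the job is handed in; nothing more can be done
```

The tube block is clamped in the dock and the job was handed in at about 22 s. I pinched the loop by its grip, lowered the bar onto the shelf behind the keeper and drew it under the lip. I then let go, swung the lever over with the shut fingers on its pad, and it snapped flat.

- **Bearing down:** I found the pad top about 61 mm over the bench. Readings between moves were 12–13 N at first, then 15–16 N down for about a second. The highest total I read was about 16.5 N, under the 25 N limit.
- **Last pictures:** With the arm clear, both views show the lever flat, the loop hooked and the block against both bumpers, about 5 mm further in than at the start. The small tube, spare cap and tube rack look unmoved. I did not measure the other bystanders again.
- **What disagreed:**
  - My first swing arc was a few mm too wide and opened the lever slightly; I corrected it.
  - The side camera reads about 2 mm off along the dock, which I allowed for.
  - Drawing the bar back touched the keeper at about 8 N for a moment before I eased off. I did not check whether that moved the block.

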